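# Set the polariser ring of a lens strain tester to the orange mark and record

## Robot

A 6-joint arm with a two-finger parallel gripper is mounted at the origin on the work surface. World frame = base frame: x ahead of the robot, y to its left, z up, the work surface at z = 0. Lengths are in m, angles in rad, forces in N, time in s.
With the tool pointing down it reaches from about 0.3 to 0.875 m from the base axis. Payload 4.2 kg.
Tool frame: the origin (TCP) lies between the finger pads; the fingertips stand arm.nose_length ahead of it and the grasp point (between the pads) lies 3 mm ahead of it (arm.nose_length is the distance from the TCP to the fingertips, in m); z points along the fingers, y is the line along which they close (so a half turn about z gives the same grasp; the last joint's range is limited). The gripper opens to 85 mm and grips with 20 to 120 N. Pads are 22 mm wide; open, the fingers measure 114 mm over their backs; the gripper's body (76 mm by 85 mm) begins 54 mm behind the grasp point. The pads swing forward as they close: fully open they stand 13 mm farther back than shut.
Start: joints at [1.32, 0.32, 1.565, -0, 1.257, -0.02], TCP at [0.132, 0.56, 0.253] pointing down, gripper open.
Joint ranges: [-3.11, 3.11], [-0.84, 2.01], [0.21, 2.61], [-1.34, 4.49], [0.05, 2.63], [-2.56, 2.56]. Speed limits (rad/s): [2.57, 2.57, 3.14, 3.14, 3.14, 3.14].

## Interface

Orientations are given as a unit quaternion [w, x, y, z].
In Python, from cell import arm, effector, optics gives the robot as it stands. The module is installed in compiled form; this text tells all that it offers. Calls block until the motion is done:
- arm.reach(position, orientation): joint-space move of the TCP to a pose.
- arm.move_linear(position, rot=None, feed=0.15): straight line of the TCP; rot=None keeps the orientation; feed is the mean speed in m/s.
- arm.move_joints(angles): joint-space move.
- effector.gripper_open() and effector.clamp(strength=None): open the fingers fully, or close them until they stop; strength is the grip in N (None keeps the last).
- arm.pause(seconds).
- arm.solve_ik(position, orientation): joint angles nearest the present ones, or None.
- arm.observe(): the state.
- optics.read_camera(name): name is "scene" or "top" or "wrist"; returns a dict with "image" (400x640x3 uint8, red, green, blue), "fx", "fy", "cx", "cy" (pixels), "T" (4x4, takes a point from camera to world coordinates). Camera axes: x right, y down, z forward; pixel columns grow to the right and rows downward; lengths in m; the calibration is good to about 2 mm. A picture is of the moment at which its call begins. There is no depth.
A pose or a line that the arm cannot do raises arm.Unreachable and nothing moves.
- arm.sign_off(): hands the job in; it is judged then, once.
The state is a dict: "t": time; "q": joint angles; "qvel": joint speeds; "joint_torque": joint torques, N m; "tcp_pos": TCP position; "eef_rot": TCP orientation; "wrist_force": force on the tool from outside, world axes, zero at the start; "ft_torque": the same for the moment, N m; "finger_gap": finger opening in m; "gripper_force": force on a finger pad.
Only numpy, scipy, OpenCV 4.12 (cv2) and the standard library are available. Lean on these libraries where they do the work, as an engineer would, in place of code of your own. Each camera call takes 0.05 s, during which the arm holds its last target. There are 200 camera calls.

## Task

On the lens strain tester, push the upright black knob of the ring's lever around with a fingertip until the lever's pointer stands at the middle of the orange dot on the scale, then press the green button fully down to record the setting and let it come back up. Push gently, without squeezing or forcing the knob. Press the green button only once the pointer is set, do not press the blue one, and leave the lens inside the ring and everything else on the desk where it is.

Things in the scene. Friction and masses are not known exactly. Their poses are not given: they have to be found in the camera images.
- tester: the strain tester, a fixed white box 250 x 250 mm, top at 45 mm above the desk, with a round grey scale plate (radius 118 mm) on its top. Origin on the desk under its centre, which is also the vertical axis of the ring; its -x axis is the middle of the scale
- ring: the rotating ring with its lever, pointer and knob. Origin on its vertical axis, 45.5 mm above the desk; the lever points along its own -x axis and can turn 1.6 rad to either side of the tester's -x axis. The ring is black, outer radius 62 mm, inner radius 49 mm, its top 57.5 mm above the desk. It turns with steady friction: about 1.5 to 2 N at the knob, and stays where it is left, with no spring
- knob (a point): upright black round knob on the lever, 13 mm diameter at the foot widening to 17 mm in its upper third, 45 mm tall, 80 mm from the ring's axis; it moves with the lever. This point is the centre of its foot, 57.5 mm above the desk, so its top is at 102.5 mm. Nothing else of the tester is higher than 57.5 mm
- pointer (a point): the point that the lever's slim white pointer (4 mm wide, ending 98 mm from the axis) points at: 106 mm from the ring's axis, on the circle of the dots, straight out beyond the knob; moves with the lever
- dot_orange: orange dot, 18 mm across, 1.5 mm thick, fixed on the scale plate 106 mm from the ring's axis; the target mark. It lies at one of four places, 0.7 or 1.2 rad either side of the middle of the scale; blue, white and yellow dots lie at the other three. Origin at the centre of its underside, 45 mm above the desk
- btn_green (a joint): travel of the green round button (m): 0 is up, 0.006 is fully down; sprung, 5 N when fully down, and it comes back up by itself. Button diameter 30 mm, its top 62 mm above the desk when up, on a fixed grey pod 75 x 75 x 40 mm that stands either left or right of the tester
- btn_green_top (a point): centre of the top face of the green button; moves with it. Press straight down
- btn_blue (a joint): travel of the blue button (m), otherwise like the green one, on the pod at the other side; not to be pressed
- btn_blue_top (a point): centre of the top face of the blue button
- lens: loose round glass lens, 60 mm diameter, 9.5 mm thick, lying on the lit window inside the ring; to be left alone. Origin at the centre of its underside, 47 mm above the desk
- spray: loose white spray bottle with a blue cap, 48 mm diameter, 120 mm tall; bystander. Origin at the centre of its underside
- jar: loose pale grey lidded jar, 64 mm diameter, 80 mm tall; bystander. Origin at the centre of its underside
- case: loose blue spectacle case, 65 x 160 x 45 mm (x, y, z); bystander. Origin at the centre of its underside
- driver: loose screwdriver, 140 mm long, lying on the desk along its x axis; bystander. Origin at its middle, on the desk
- blank: loose green glass lens blank, disc 68 mm diameter, 12 mm thick; bystander. Origin at the centre of its underside
- occluder: loose black eye occluder lying flat, 6 mm thick: a disc of 64 mm diameter at its origin with a handle reaching 155 mm along its -x axis; bystander
Not all that is in view belongs to the job. Leave any purple look-alike of the part that bears btn_blue alone. Leave any turquoise look-alike of the part that bears btn_green alone.

How it is judged:
On the way, in this order (a step that is already met when the one before it is completed fails the run):
1. the pointer rests at the orange dot (horizontal distance between pointer and dot_orange below 0.006 m and angular speed of ring below 0.05 rad/s), for 0.3 s.
2. the green button is pressed fully down with the pointer still at the orange dot (horizontal distance between pointer and dot_orange below 0.006 m and value of joint btn_green above 0.0048 m), for 0.05 s.
At the end, for the whole second after the job is handed in: The pointer is at rest with the point it points at within 6 mm (horizontally) of the centre of the orange dot, the green button has been pressed (at least 4.8 mm of its 6 mm) and is up again, the blue one is up, the lens lies within 8 mm and every bystander within 15 mm of where it began (all of step 1 and value of joint each of btn_green, btn_blue below 0.0015 m and distance of lens from where it was at the start of the episode below 0.008 m and distance of each of spray, jar, case, driver, blank, occluder from where it was at the start of the episode below 0.015 m); the robot touches nothing.
It fails at once if the green button is pressed while the pointer is off the orange dot (value of joint btn_green above 0.003 m and horizontal distance between pointer and dot_orange above 0.006 m).
It fails at once if the blue button is pressed (value of joint btn_blue above 0.003 m).
It fails at once if the lever, knob or ring is squeezed or forced with more than 20 N (contact force between the fingers and ring above 20 N).
It fails at once if the lens is moved or lifted by more than 8 mm (distance of lens from where it was at the start of the episode above 0.008 m).
It fails at once if a bystander is moved or lifted by more than 15 mm (distance of any of spray, jar, case, driver, blank, occluder from where it was at the start of the episode above 0.015 m).
It also fails if it takes over 64 s, if anything falls off the work surface, if the arm or the gripper's body presses on something with over 40 N, if the wrist force passes 120 N, or if a joint passes its speed limit or range.

## Working session

There is one attempt and no reset: what is moved stays moved. The work goes in short steps, each a Python script; the robot and the scene stay as the last script left them, time stands still between calls to the robot, and variables do not carry over. Pictures are saved under pics/ and viewed, at most 10 in all, crops included, and the job is handed in when it is done.

```bash
mkdir -p pics; python3 - <<'E'
from cell import arm, effector, optics
import cv2,numpy as np
for n in("scene","top"):
    c=optics.read_camera(n); cv2.imwrite(f"pics/{n}0.png",c["image"][:,:,::-1]); print(n,c["fx"],c["fy"],c["cx"],c["cy"],np.round(c["T"],4).tolist())
s=arm.observe();print(s["t"],s["tcp_pos"],s["eef_rot"],s["finger_gap"],arm.nose_length)
E
```

```text
scene 478.1781723346211 478.1781723346211 319.36189186987656 205.13877805713642 [[-0.0064, 0.5656, -0.8246, 1.9325], [0.9999, -0.0069, -0.0125, 0.0153], [-0.0128, -0.8246, -0.5655, 1.0682], [0.0, 0.0, 0.0, 1.0]]
top 402.8628757726653 402.8628757726653 327.71385563634095 199.4373352411157 [[0.0175, -0.9938, 0.1102, 0.3633], [-0.9998, -0.0174, 0.0019, 0.0079], [0.0, -0.1102, -0.9939, 1.2717], [0.0, 0.0, 0.0, 1.0]]
0.1 [0.13143184 0.55937533 0.25257991] [-1.18219044e-04  1.15154224e-01  9.93347304e-01 -7.90721605e-04] 0.08567423398684307 0.022
```

View pics/top0.png

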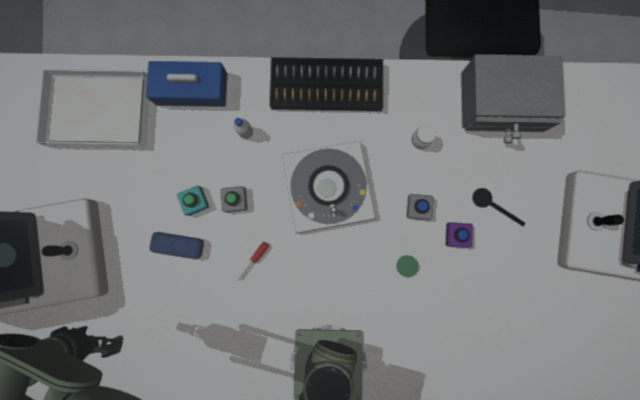

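View pics/scene0.png

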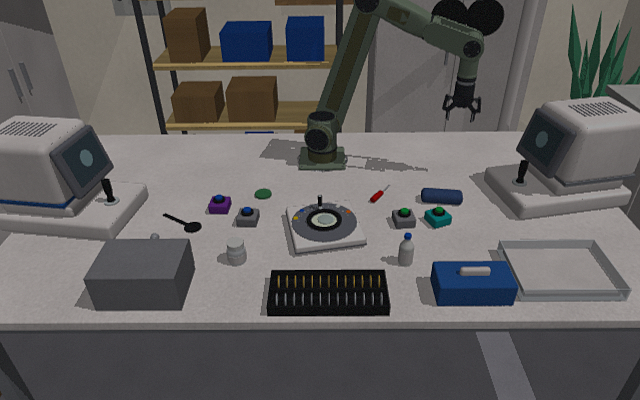

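The top view shows the tester at about (328,187), orange dot at (299,204), knob and pointer near (333,210), green button on the grey pod at (233,198), and a turquoise look-alike at (192,200). I'll measure roughly, then take a wrist view.

```bash
cat > h.py <<'E'
from cell import arm, effector, optics
import cv2,numpy as np
def px2w(c,u,v,z):
    T=np.array(c["T"]); d=T[:3,:3]@np.array([(u-c["cx"])/c["fx"],(v-c["cy"])/c["fy"],1]); o=T[:3,3]
    return o+d*(z-o[2])/d[2]
def blobs(c,lo,hi,z,amin=15):
    hsv=cv2.cvtColor(c["image"],cv2.COLOR_RGB2HSV); m=cv2.inRange(hsv,np.array(lo),np.array(hi))
    n,_,s,ce=cv2.connectedComponentsWithStats(m)
    return [(s[i,4],ce[i].round(1),px2w(c,*ce[i],z).round(4)) for i in range(1,n) if s[i,4]>=amin]
E
python3 - <<'E'
from h import *
c=optics.read_camera("top")
print("orange",blobs(c,(5,120,90),(18,255,255),.0465))
print("yellow",blobs(c,(20,120,90),(33,255,255),.0465))
print("green",blobs(c,(45,100,60),(80,255,255),.062))
print("center",px2w(c,328,185,.0565),"knobtop",px2w(c,333,207,.1025))
cv2.imwrite("pics/topz.png",cv2.resize(c["image"][135:240,215:385,::-1],None,fx=4.7,fy=4.7,interpolation=cv2.INTER_CUBIC))
E
```

```text
orange [(np.int32(19), array([298.8, 203.2]), array([0.4862, 0.0983, 0.0465]))]
yellow [(np.int32(16), array([362.1, 191.7]), array([ 0.5249, -0.0949,  0.0465]))]
green [(np.int32(72), array([230.7, 197.6]), array([0.498 , 0.3035, 0.062 ])), (np.int32(73), array([188.5, 199.1]), array([0.4913, 0.4307, 0.062 ]))]
center [0.54231551 0.01010746 0.0565    ] knobtop [ 0.47104577 -0.00567121  0.1025    ]
```

View pics/topz.png

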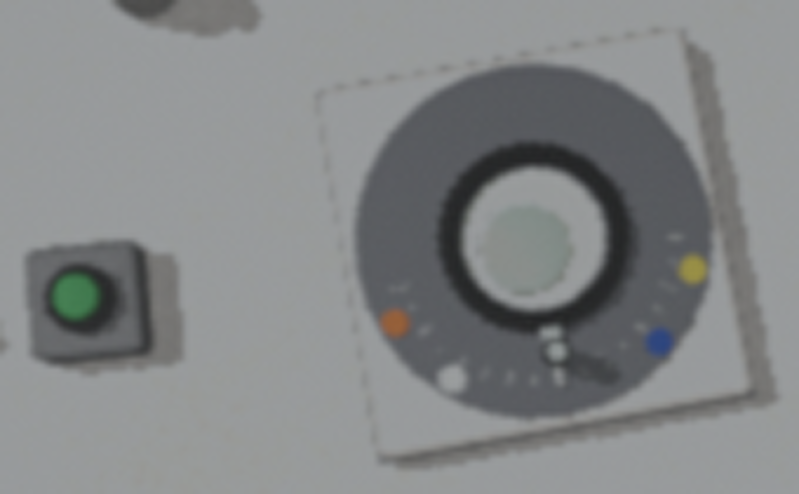

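Orange is the outer dot on the left (+y), and the pointer is near the middle. Next I close the gripper and look from the wrist.

```bash
cat >> h.py <<'E'
from scipy.spatial.transform import Rotation as R
def down(yaw): # tool y axis horizontal at angle yaw, z down
    y=np.array([np.cos(yaw),np.sin(yaw),0]); z=np.array([0,0,-1.]); x=np.cross(y,z)
    q=R.from_matrix(np.column_stack([x,y,z])).as_quat(); return q[[3,0,1,2]]
E
python3 - <<'E'
from h import *
effector.clamp(20)
for yaw in (np.pi/2,-np.pi/2):
    for a in (-1.2,-.6,0,.3,1.2):
        p=[.542-.08*np.cos(a),.01+.08*np.sin(a),.1]; print(yaw,a,(lambda q:None if q is None else np.round(q,2))(arm.solve_ik(p,down(yaw-a))))
arm.reach([.40,.01,.30],down(np.pi/2) if arm.solve_ik([.40,.01,.30],down(np.pi/2)) is not None else down(-np.pi/2))
c=optics.read_camera("wrist"); cv2.imwrite("pics/w1.png",c["image"][:,:,::-1]); print(np.round(c["T"],3).tolist(),c["fx"])
s=arm.observe();print(s["t"],s["tcp_pos"],s["finger_gap"],s["q"],s["wrist_force"])
E
```

```text
1.5707963267948966 -1.2 None
1.5707963267948966 -0.6 [-0.1   0.33  2.   -0.    0.82 -2.27]
1.5707963267948966 0 [-0.    0.31  2.03 -0.    0.8  -1.57]
1.5707963267948966 0.3 [ 0.05  0.31  2.02 -0.    0.81 -1.22]
1.5707963267948966 1.2 [ 0.14  0.38  1.9  -0.    0.85 -0.23]
-1.5707963267948966 -1.2 [-0.15  0.38  1.91 -0.    0.85  0.22]
-1.5707963267948966 -0.6 [-0.1   0.33  2.   -0.    0.82  0.87]
-1.5707963267948966 0 [-0.    0.31  2.03 -0.    0.8   1.57]
-1.5707963267948966 0.3 [ 0.05  0.31  2.02 -0.    0.81  1.92]
-1.5707963267948966 1.2 None
[[-0.001, 0.957, 0.289, 0.325], [1.0, 0.0, 0.001, 0.01], [0.001, 0.289, -0.957, 0.42], [0.0, 0.0, 0.0, 1.0]] 308.8261727290014
3.1583 [0.40017411 0.01051478 0.29993881] 7.056376824986659e-05 [-2.60857262e-03  8.62839231e-03  1.83299081e+00  2.05331526e-04
  1.30004124e+00 -1.57437455e+00] [0.594967   0.38824462 0.2303881 ]
```

View pics/w1.png

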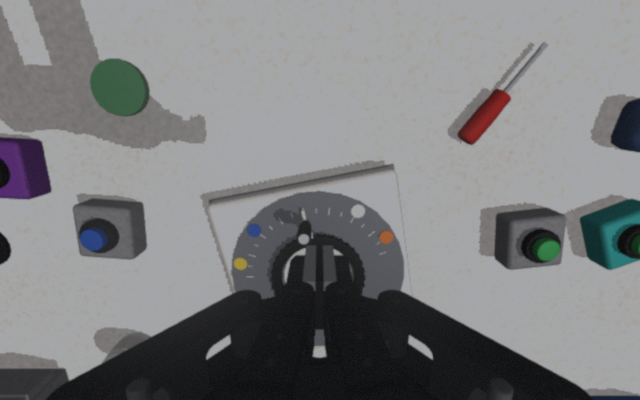

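The wrist view shows orange (386,237), white (358,211), blue (254,230), yellow (240,264), pointer tip about (304,214) and green button (544,246). I'll fit the tester pose from the four dots.

```bash
cat >> h.py <<'E'
def dots(c,win):
    hsv=cv2.cvtColor(c["image"],cv2.COLOR_RGB2HSV); out={}
    rng={"yellow":((20,120,90),(33,255,255)),"blue":((105,120,60),(125,255,255)),"white":((0,0,165),(179,40,255)),"orange":((5,120,90),(18,255,255))}
    for k,(lo,hi) in rng.items():
        u,v=win[k]; m=np.zeros(hsv.shape[:2],np.uint8); m[v-13:v+14,u-13:u+14]=cv2.inRange(hsv,np.array(lo),np.array(hi))[v-13:v+14,u-13:u+14]
        n,_,s,ce=cv2.connectedComponentsWithStats(m); i=1+np.argmax(s[1:,4]); out[k]=px2w(c,*ce[i],.0465)[:2]; print(k,s[i],ce[i].round(1),out[k].round(4))
    return out
ANG={"yellow":-1.2,"blue":-.7,"white":.7,"orange":1.2}
def fit(d):
    P=np.array([[-.106*np.cos(a),.106*np.sin(a)] for a in ANG.values()]);Q=np.array([d[k] for k in ANG])
    p,q=P-P.mean(0),Q-Q.mean(0); yaw=np.arctan2((p[:,0]*q[:,1]-p[:,1]*q[:,0]).sum(),(p*q).sum())
    r=np.array([[np.cos(yaw),-np.sin(yaw)],[np.sin(yaw),np.cos(yaw)]]); t=Q.mean(0)-r@P.mean(0)
    return t,yaw,np.linalg.norm(P@r.T+t-Q,axis=1)
E
python3 - <<'E'
from h import *
c=optics.read_camera("wrist")
d=dots(c,{"yellow":(240,264),"blue":(254,230),"white":(358,211),"orange":(386,237)})
t,yaw,res=fit(d); print("centre",t.round(4),"yaw",yaw,"res",res.round(4))
al=lambda p:np.arctan2(p[1]-t[1],t[0]-p[0])
print("alpha orange",al(d["orange"]))
for u,v,z in((304,214,.0575),(304,239,.1025)): p=px2w(c,u,v,z);print(p,np.linalg.norm(p[:2]-t),al(p))
print("green",blobs(c,(45,100,60),(80,255,255),.062,60))
cv2.imwrite("pics/w2.png",cv2.resize(c["image"][185:300,225:405,::-1],None,fx=4.4,fy=4.4,interpolation=cv2.INTER_CUBIC))
E
```

```text
yellow [234 258  13  12 120] [240.  263.2] [ 0.5212 -0.0957]
blue [248 224  13  13 130] [253.8 230.1] [ 0.4737 -0.0743]
white [356 198  16   9  73] [366.3 200.6] [0.4338 0.0696]
orange [380 231  13  12 129] [385.8 236.6] [0.4827 0.0973]
centre [0.5362 0.0118] yaw 0.2119827784139367 res [0.0033 0.0033 0.012  0.0056]
alpha orange 1.0113715660567366
[ 0.44785092 -0.00845949  0.0575    ] 0.09065126690206915 -0.22514451953465528
[ 0.46194615 -0.00658362  0.1025    ] 0.07650434914837798 -0.24237566788003667
green [(np.int32(396), array([547.8, 249.7]), array([0.494 , 0.3002, 0.062 ]))]
```

View pics/w2.png

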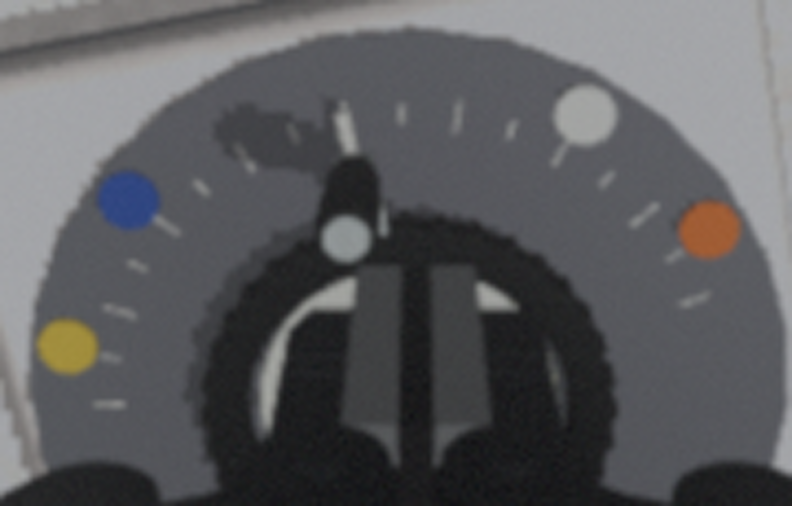

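```bash
cat > fit1.py <<'E'
from h import *
import json
c=optics.read_camera("wrist")
d=dots(c,{"yellow":(240,264),"blue":(254,230),"white":(358,205),"orange":(386,237)})
d["white"]=px2w(c,358.2,211.1,.0465)[:2]
t,yaw,res=fit(d); print("centre",t.round(4),"yaw",yaw,"res",res.round(4))
al=lambda p:np.arctan2(p[1]-t[1],t[0]-p[0])
p=px2w(c,303.4,208.4,.055);print(p,np.linalg.norm(p[:2]-t),al(p))
k=px2w(c,303.6,239.4,.1025);print("knob",k,np.linalg.norm(k[:2]-t),al(k))
print("goal",al(d["orange"]),1.2-yaw)
json.dump(dict(c=t.tolist(),goal=float((al(d["orange"])+1.2-yaw)/2),a0=float(al(k))),open("fit.json","w"))
E
python3 fit1.py && cat >> h.py <<'E'
import json
try: F=json.load(open("fit.json"))
except Exception: F=None
ZT=.098
def pose(a,off,z=ZT,r=.08): # tool y along tangent at lever angle a, TCP offset along it
    c=np.array(F["c"]); p=c+r*np.array([-np.cos(a),np.sin(a)])+off*np.array([np.sin(a),np.cos(a)])
    return [*p,z],down(np.pi/2-a)
def ft(a): # tangential force on tool
    f=arm.observe()["wrist_force"]; return f[0]*np.sin(a)+f[1]*np.cos(a)
E
python3 - <<'E'
from h import *
a=F["a0"]
arm.reach(*pose(a,-.055,.2)); p,q=pose(a,-.055); arm.move_linear(p,q,.12); arm.pause(.2)
f0=ft(a); print("f0",f0,arm.observe()["wrist_force"])
for off in np.arange(-.045,-.009,.002):
    p,q=pose(a,off); arm.move_linear(p,q,.03); f=ft(a)-f0
    if f<-.7: break
print("off",off,"f",f)
c=optics.read_camera("wrist"); cv2.imwrite("pics/w3.png",c["image"][:,:,::-1]); print(arm.observe()["t"])
E
```

```text
yellow [234 258  13  12 121] [240.  263.2] [ 0.5212 -0.0958]
blue [248 224  13  13 130] [253.8 230.1] [ 0.4736 -0.0743]
white [345 192  27  15 215] [361.8 196.5] [0.4283 0.0637]
orange [380 231  13  12 130] [385.8 236.6] [0.4827 0.0972]
centre [0.5399 0.0083] yaw 0.1949501679681893 res [0.0003 0.0001 0.0006 0.0007]
[ 0.44134521 -0.00924022  0.055     ] 0.10009859840377952 -0.1766360447946734
knob [ 0.46239846 -0.00704002  0.1025    ] 0.0790011978085565 -0.19604825080041163
goal 0.9987554191745727 1.0050498320318106
f0 -0.2985309525568678 [ 0.37549964 -0.22978737  0.15325016]
off -0.03499999999999999 f -0.7214456338987447
6.8667
```

View pics/w3.png

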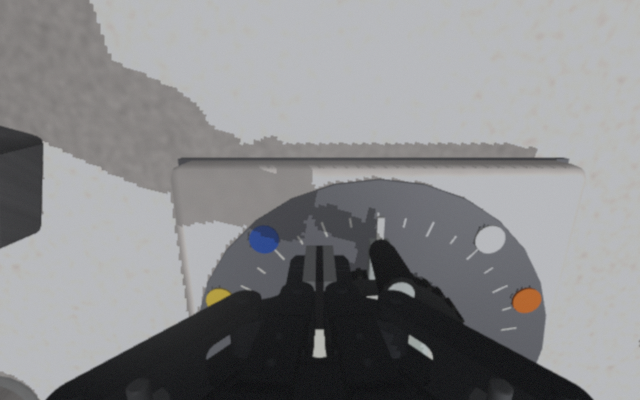

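The finger stands just left of the knob, with the pointer at (380,228) and orange at (526,300). I'll push along the arc, with a force guard, to short of the goal.

```bash
python3 - <<'E'
from h import *
f0=-.3
a=F["a0"]; goal=F["goal"]; off=-.033; fs=[]
for b in np.arange(a,goal-.12,.06):
    p,q=pose(b,off); arm.move_linear(p,q,.035); f=ft(b)-f0; fs.append(round(f,1))
    if abs(f)>7: print("STOP");break
print(b,fs,arm.observe()["t"])
c=optics.read_camera("wrist"); im=c["image"][150:400,240:640,::-1]; cv2.imwrite("pics/w4.png",cv2.resize(im,None,fx=2,fy=2,interpolation=cv2.INTER_CUBIC))
E
```

```text
0.8239517491995884 [np.float64(1.2), np.float64(0.5), np.float64(0.4), np.float64(-0.8), np.float64(-0.1), np.float64(0.3), np.float64(-0.6), np.float64(0.8), np.float64(0.1), np.float64(1.7), np.float64(-0.0), np.float64(-0.9), np.float64(0.4), np.float64(0.7), np.float64(-0.0), np.float64(-0.1), np.float64(0.0), np.float64(0.4)] 12.2167
```

View pics/w4.png

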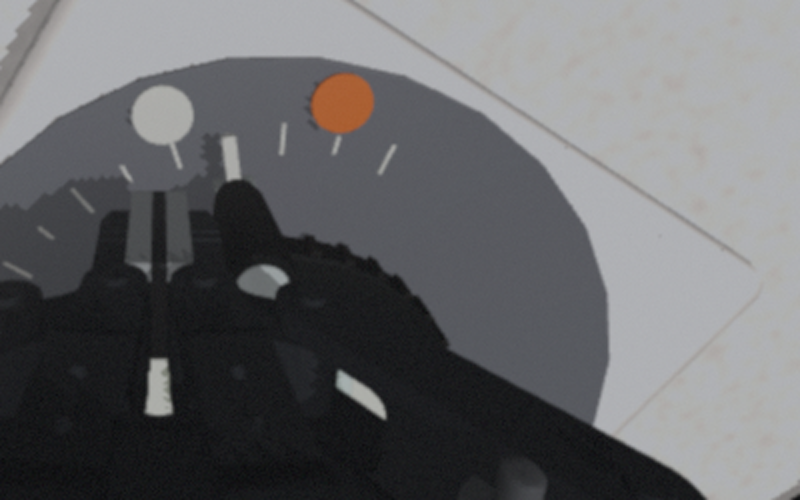

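The pointer followed and is now at crop (231,155), i.e. px (355,227); orange is at px (411,201). Next I measure the remaining angle and finish with feedback.

```bash
cat >> h.py <<'E'
def gap(show=False):
    c=optics.read_camera("wrist"); t=np.array(F["c"]); al=lambda p:np.arctan2(p[1]-t[1],t[0]-p[0])
    g=cv2.cvtColor(c["image"],cv2.COLOR_RGB2HSV); m=cv2.inRange(g,np.array((0,0,130)),np.array((179,60,255)))
    n,_,s,ce=cv2.connectedComponentsWithStats(m[205:250,335:375]); L=[]
    for i in range(1,n):
        if s[i,4]>40:
            p=px2w(c,ce[i][0]+335,ce[i][1]+205,.055); L.append((s[i,4],np.round(ce[i]+[335,205],1),round(np.linalg.norm(p[:2]-t),4),al(p)))
    o=max(blobs(c,(5,120,90),(18,255,255),.0465),key=lambda b:b[0]); 
    return L,al(o[2]),np.linalg.norm(o[2][:2]-t)
E
python3 - <<'E'
from h import *
print(gap(),F["goal"])
E
```

```text
([(np.int32(153), array([355.2, 228.3]), np.float64(0.0915), np.float64(0.673492940555625))], np.float64(1.002839708444064), np.float64(0.10575420721666505)) 1.0019026256031918
```

```bash
python3 - <<'E'
from h import *
b=.82395
for k in range(5):
    L,o,r=gap(); L=[x for x in L if .085<x[2]<.097]; print(L,o,b)
    if len(L)!=1: break
    e=F["goal"]-L[0][3]
    if abs(e)<.012: print("done",e); break
    step=e if e<.1 else e-.07
    if e<0: print("overshoot");break
    for bb in np.linspace(b,b+step,max(2,int(step/.06)+2))[1:]:
        p,q=pose(bb,-.033); arm.move_linear(p,q,.02)
    b=bb; arm.pause(.2)
c=optics.read_camera("wrist"); cv2.imwrite("pics/w5.png",cv2.resize(c["image"][150:350,240:640,::-1],None,fx=2,fy=2,interpolation=cv2.INTER_CUBIC))
print(b,arm.observe()["t"],arm.observe()["wrist_force"])
E
```

```text
[(np.int32(154), array([355.2, 228.3]), np.float64(0.0915), np.float64(0.6734099477475316))] 1.002839708444064 0.82395
[(np.int32(148), array([355. , 227.7]), np.float64(0.0916), np.float64(0.9304855627978624))] 1.005449747495406 1.0824426778556602
[(np.int32(157), array([355.1, 227.1]), np.float64(0.0919), np.float64(1.0032769390331313))] 1.00595560993408 1.1538597406609896
done -0.0013743134299395443
1.1538597406609896 15.4083 [-1.43891225  0.75981559 -0.0957735 ]
```

View pics/w5.png

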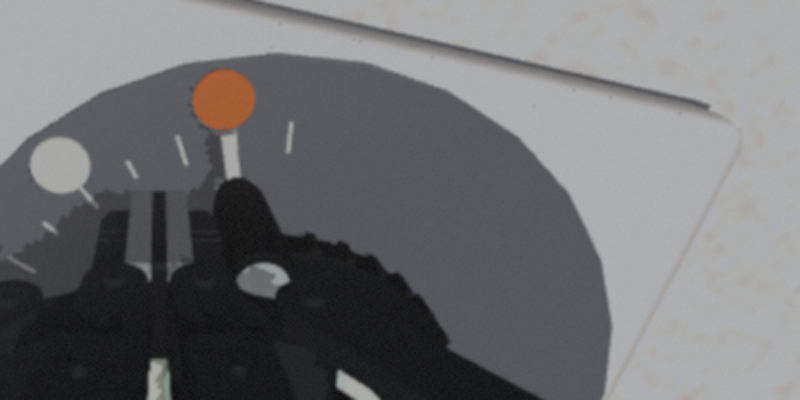

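The pointer lines up with the orange dot centre at crop (224,100), within about 1 mm. I'll back off, lift and locate the green button.

```bash
python3 - <<'E'
from h import *
b=1.15386
p,q=pose(b,-.05); arm.move_linear(p,q,.05)
p,q=pose(b,-.05,.2); arm.move_linear(p,q,.15)
arm.reach([.46,.30,.2],down(np.pi/2)); arm.pause(.2)
c=optics.read_camera("wrist")
for vmin in (60,110,140,170): print(vmin,blobs(c,(45,90,vmin),(80,255,255),.062,60))
cv2.imwrite("pics/w6.png",c["image"][:,:,::-1]); s=arm.observe(); print(s["t"],s["wrist_force"])
E
```

```text
60 [(np.int32(858), array([464.5, 229.4]), array([0.4877, 0.4282, 0.062 ])), (np.int32(686), array([324.1, 234.2]), array([0.492 , 0.3026, 0.062 ]))]
110 [(np.int32(654), array([465.3, 230.4]), array([0.4886, 0.4291, 0.062 ])), (np.int32(531), array([324.2, 235.2]), array([0.4928, 0.3028, 0.062 ]))]
140 []
170 []
17.9333 [ 0.14080174 -0.43680871 -0.4316938 ]
```

View pics/w6.png

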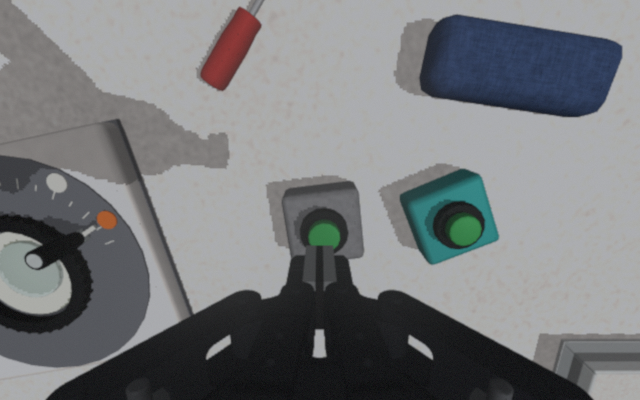

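The button on the grey pod is at (324,235), partly hidden by the fingertip, and the pointer is still on orange. The two views agree on (0.497, 0.303), so I press there.

```bash
python3 - <<'E'
from h import *
q=down(np.pi/2); x,y=.497,.303
arm.move_linear([x,y,.2],q,.1); arm.move_linear([x,y,.1],q,.1); arm.pause(.2)
f0=arm.observe()["wrist_force"][2]; L=[]
for z in np.arange(.092,.070,-.001):
    arm.move_linear([x,y,z],q,.02); arm.pause(.05); f=arm.observe()["wrist_force"][2]-f0; L.append((round(z,3),round(f,1)))
    if f>9: break
print(L,arm.observe()["tcp_pos"]); arm.pause(.2)
arm.move_linear([x,y,.2],q,.1); arm.pause(.5)
arm.reach([.44,.20,.32],q); arm.pause(.3)
L,o,r=gap(); c=optics.read_camera("wrist"); cv2.imwrite("pics/w7.png",c["image"][:,:,::-1]); print(arm.observe()["t"])
E
```

```text
[(np.float64(0.092), np.float64(-0.0)), (np.float64(0.091), np.float64(0.8)), (np.float64(0.09), np.float64(0.4)), (np.float64(0.089), np.float64(0.4)), (np.float64(0.088), np.float64(-0.1)), (np.float64(0.087), np.float64(1.3)), (np.float64(0.086), np.float64(0.6)), (np.float64(0.085), np.float64(0.8)), (np.float64(0.084), np.float64(0.7)), (np.float64(0.083), np.float64(2.3)), (np.float64(0.082), np.float64(2.4)), (np.float64(0.081), np.float64(2.8)), (np.float64(0.08), np.float64(4.7)), (np.float64(0.079), np.float64(4.8)), (np.float64(0.078), np.float64(4.8)), (np.float64(0.077), np.float64(10.9))] [0.4971455  0.30308969 0.07798325]
28.1
```

View pics/w7.png

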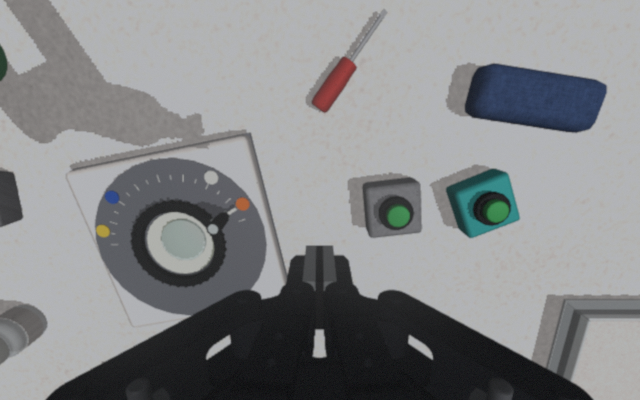

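The force profile shows 5 N and then the end stop, at 6 mm of travel. The button at (398,214) is up again, the pointer is on orange at (242,204), and the lens and bystanders have not moved.

```bash
python3 -c "
from cell import arm
print(arm.sign_off())"
```

```text
the job is handed in; nothing more can be done
None
```

The job is handed in: the pointer is set on the orange dot to about 1 mm by my camera measurement, and the green button was pressed fully once and is up again; sign-off returned no verdict.

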